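# Seat a printed bracket on the checking fixture's pin

## Task

Take the white printed bracket out of the tray and put it in the dark grey metal checking fixture: long edge along the fence, its hole dropped over the locating pin, lying flush on the fixture, and let go. The pin has been clamped somewhere along its slot, so lay the bracket against the fence and nudge it along gently until you feel the hole drop over the pin; do not press, drop or knock it hard against the fixture, and leave the other parts and the scraper where they are.

Things in the scene. Friction and masses are not known exactly. Their poses are not given: they have to be found in the camera images.
- bracket: White printed bracket, 110 to 180 g. Flat plate 130 (x) x 76 (y) x 6 mm, origin at the centre of its underside, z up. It starts flat in the tray and may go in the fixture either way round. Four low bosses (12 mm wide, 5 mm above the plate) at x = +-55, y = +-28 mm. The printed plastic stands at most 16 N against the fixture, pin and fence included; sliding it takes 1 to 2 N.
- web (a point): Middle of the bracket's upright web, the place to grip it: bracket x = -25, y = 0, z = 38 mm. The web is 50 mm long in x (x = -50 to 0), 12 mm thick in y, and stands from 6 to 48 mm above the underside. Axes as the bracket's.
- hole (a point): Centre of the bracket's one through hole, 13 mm wide, on its underside: bracket x = +25 mm, y = 0. Axes as the bracket's.
- fixture: Fixed dark grey metal checking fixture: base 230 (x) x 130 (y) x 20 mm, origin at the centre of its underside on the table, z up; flat top 20 mm above the table. Along its +y side, over the whole length, runs a fence: upright face at y = +47 mm, top 38 mm above the table. A bracket edge against the fence brings the hole in line with the pin to about 1 mm.
- slot_mid (a point): Middle of the pin's slot on the base's top (fixture x = +20, y = +8.2, z = +20 mm), axes as the fixture's; the slot runs along x. The fixed steel pin, 10 mm wide with a small chamfer, stands 9 mm above the base's top, clamped up to 17 mm either side of this point along x, where is not measured. A bracket laid over the pin rests on it, tilted, until its hole comes over the pin.
- tray: Fixed black sheet tray with aluminium rim, 320 (x) x 310 (y) mm, floor 4 mm and rim 16 mm above the table; origin at the centre of its underside. A fixed green stock bin, 100 mm high, stands beyond it, at world x above 0.74 m, y from 0.08 to 0.32 m.
- rotor: Small white printed rotor, 40 mm wide, 38 mm high, standing in the far part of the tray; leave alone. Origin at the centre of its underside.
- clip: Small white printed clip, 40 x 24 x 22 mm, standing in the far part of the tray; leave alone. Origin at the centre of its underside.
- scraper: Hand tool with a round black handle, 160 mm long, lying on the table beyond the fixture; leave alone.
Things that resemble listed ones, but are neither listed nor needed, are in the scene too. Of the things shaped like the bracket, the white one is meant.

How it is judged:
By the outcome, as a careful person would: the job done as asked, in the order asked, and still so for the second after the job is handed in, with the robot touching nothing.
It also fails if it takes over 51 s, if anything falls off the work surface, if the arm or the gripper's body presses on something with over 40 N, if the wrist force passes 120 N, or if a joint passes its speed limit or range.

## Robot

A 6-joint arm with a two-finger parallel gripper is mounted at the origin on the work surface. World frame = base frame: x ahead of the robot, y to its left, z up, the work surface at z = 0. Lengths are in mm, angles in degrees, forces in N, time in s.
With the tool pointing down it reaches from about 300 to 850 mm from the base axis. Payload 4.2 kg.
Tool frame: the origin (TCP) lies on the centre line of the jaws, within the pads' length; the fingertips stand 14 mm ahead of it and the grasp point (between the pads) lies 5 mm behind it; z points along the fingers, y is the direction in which the jaws open and shut (so a half turn about z gives the same grasp; the last joint's range is limited). The gripper opens to 91 mm and grips with 3 to 60 N. Pads are 32 mm wide; open, the fingers measure 118 mm over their backs; the gripper's body (76 mm by 178 mm) begins 60 mm behind the grasp point.
Start: joints at [-65.833, 18.312, 89.639, -0, 72.044, -1.146], TCP at [245.856, -519.804, 227.976] pointing down, gripper open.
Joint ranges: [-177.97, 177.97], [-48.28, 115.42], [12.27, 149.76], [-77.06, 257.06], [2.81, 150.46], [-146.56, 146.56]. Speed limits (degrees/s): [147.25, 147.25, 180, 180, 180, 180].

## Interface

Orientations are given as [roll, pitch, yaw] about the fixed x, y, z axes, in that order (R = Rz(yaw) Ry(pitch) Rx(roll)).
In Python, from workcell import env gives the robot as it stands.
- The arm moves only by the tool play_rows, never from a script. Its argument "increments" is a list of rows, each a list of 5 numbers: the shift along the world's x, y, z in mm, then the turn about the world's z in degrees, then the closure, from 0 (fully open) to 1 (shut). In form: [[x, y, z, yaw, fingers], ...]. A call has 1 to 20 rows; each row shifts and turns the commanded pose from where the row before left it; what a row does not reach is not made up. A row lasts 1/8 s, in which the tool goes at most 62.5 mm and 10.7 degrees, less where a joint would pass 70% of its speed; a pose out of reach is approached as far as the arm can. A call is refused whole if a number of a shift passes 62.5 or a number of a turn 10.7, either way. A call with a gripper value outside its range is refused whole. The fingers move at their own pace and stop on an object; "newtons" is the grip in N (left out, the last holds). Time passes only in rows, so rows that do not move let the fingers close. It gives the time, the measured TCP pose, the force and the opening at its end, in the units of the state.
- env.state(): the state, without advancing time (a new reading comes with each control period).
- env.grab_frame(name): name is "scene" or "top" or "wrist"; returns the picture (384x512x3 uint8, red, green, blue); there is no depth.
- env.calibration(name): a dict with "fx", "fy", "cx", "cy" (pixels), "R" (3x3) and "t" (3): a world point X has camera coordinates R X + t; the wrist camera has in their place "hand_eye" (4x4, takes a point from camera to tool coordinates, whose origin is the TCP and whose axes are the flange's). Camera axes: x right, y down, z forward; pixel columns grow to the right and rows downward; lengths in mm; the calibration is good to about 2 mm. A picture is of the moment at which its call begins: read the wrist's pose just before it. calibration takes no time and is no camera call.
- env.job_done(): hands the job in, once; it reports no verdict.
The state is a dict: "time_s": time; "qpos": joint angles; "qvel": joint speeds; "effort": joint torques, N m; "ee_pos": TCP position; "ee_rot": TCP orientation; "force": force on the tool from outside, world axes, zero at the start; "torque": the same for the moment, N m; "gripper_width": finger opening in mm.
Only numpy, scipy, OpenCV 4.12 (cv2) and the standard library are available. Lean on these libraries where they do the work, as an engineer would, in place of code of your own. Each camera call takes 0.05 s, during which the arm holds its last target.

## Working session

There is one attempt and no reset: what is moved stays moved. The work goes in short steps, Python scripts to look and compute and a tool call to move; the robot and the scene stay as the last step left them, time stands still between calls to the robot, and variables do not carry over. Pictures are saved under pics/ and viewed, and the job is handed in when it is done.

Besides the shell and the picture viewer there is one more tool, called after ">>>" in YAML: its name, and indented under it one key for each argument. play_rows: Moves the arm, as the interface text tells. Its arguments: {"type":"object","properties":{"increments":{"type":"array"},"newtons":{"type":"number"}},"required":["increments"]}

```bash
mkdir -p pics; ls; cat > h.py <<'E'
import numpy as np,cv2
from workcell import env
def ray(name,u,v,z):
    c=env.calibration(name);R=np.array(c['R']);t=np.array(c['t'])
    d=R.T@np.array([(u-c['cx'])/c['fx'],(v-c['cy'])/c['fy'],1]);o=-R.T@t
    return o+d*(z-o[2])/d[2]
def proj(name,X):
    c=env.calibration(name);p=np.array(c['R'])@np.array(X,float)+np.array(c['t'])
    return c['fx']*p[0]/p[2]+c['cx'],c['fy']*p[1]/p[2]+c['cy']
def save(name,fn,s=1.5):
    f=env.grab_frame(name);cv2.imwrite('pics/raw_'+fn,f[:,:,::-1]);cv2.imwrite('pics/'+fn,cv2.resize(f[:,:,::-1],None,fx=s,fy=s,interpolation=cv2.INTER_CUBIC));return f
E
python3 - <<'E'
from h import *
save('scene','s0.png');save('top','t0.png')
s=env.state();print(s)
for n in('scene','top'):
    c=env.calibration(n);print(n,-np.array(c['R']).T@np.array(c['t']),c['fx'])
E
```

```text
pics
{'time_s': 0.1, 'qpos': array([-6.58329714e+01,  1.83471800e+01,  8.97002395e+01,  8.28607698e-04,
        7.20447616e+01, -1.14522685e+00]), 'qvel': array([-0.04455471, -0.11124361, -0.06125112, -0.06792471, -0.07851402,
        0.05379087]), 'effort': array([ 1.02810198e-03, -4.13331699e+01, -2.32510149e+01,  7.28847622e-02,
        4.22138418e-02, -4.76485479e-05]), 'ee_pos': array([ 245.67180744, -519.38614112,  227.20676765]), 'ee_rot': array([-1.79907853e+02, -2.63007348e-03,  2.53119972e+01]), 'force': array([ 0.25000668, -0.07847982, -0.82037771]), 'torque': array([0.05459205, 0.03652989, 0.03449775]), 'gripper_width': 91.18472697931439}
scene [1072.74863625  -88.25232138  922.09262935] 444.5511098719218
top [ 303.22523971  165.66102621 1187.6128763 ] 385.56472158070176
```

View pics/s0.png

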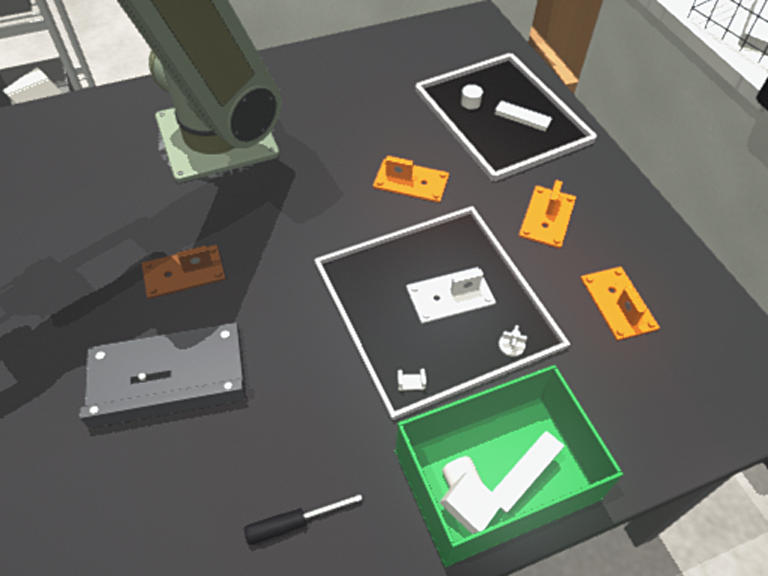

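View pics/t0.png

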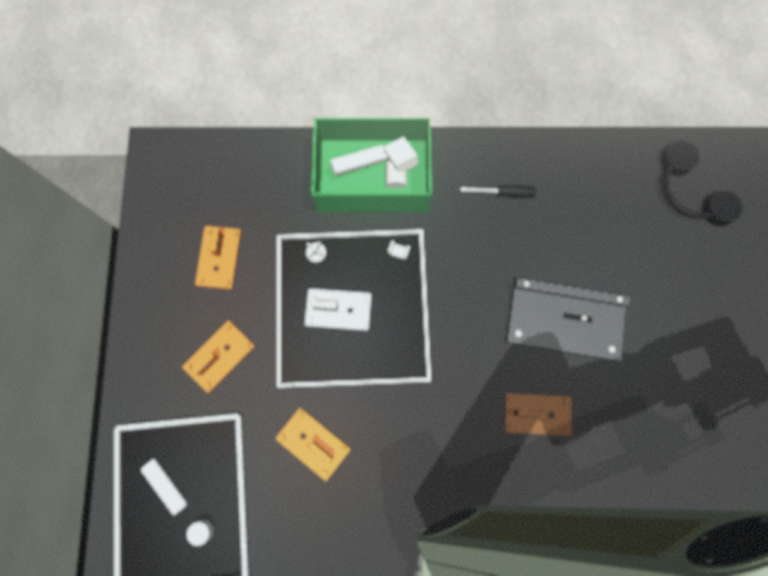

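The scene view shows one white plate with a web and hole, in the tray at about (450,295); the top view shows it at (338,310). The four bracket-shaped orange parts lie outside the tray. The fixture is at top (568,318), with its fence on the far (world +x) side and a light pin in the slot at about (585,318). I'll measure these and take the confirming crop.

```bash
python3 - <<'E'
from h import *
T=cv2.imread('pics/raw_t0.png');S=cv2.imread('pics/raw_s0.png')
a=cv2.resize(T[180:230,190:260],None,fx=8,fy=8,interpolation=cv2.INTER_CUBIC)
b=cv2.resize(T[180:245,330:430],None,fx=7,fy=7,interpolation=cv2.INTER_CUBIC)
c=cv2.resize(S[170:225,260:340],None,fx=8,fy=8,interpolation=cv2.INTER_CUBIC)
d=cv2.resize(S[210:290,45:170],None,fx=6,fy=6,interpolation=cv2.INTER_CUBIC)
for n,i in zip(['ct','ft','cs','fs'],[a,b,c,d]):cv2.imwrite(f'pics/{n}.png',i)
m=(T.min(2)>130).astype(np.uint8);m[:180]=0;m[235:]=0;m[:,:190]=0;m[:,265:]=0
cs,_=cv2.findContours(m,0,1)
for k in cs:
    if cv2.contourArea(k)>200:
        r=cv2.minAreaRect(k);bx=cv2.boxPoints(r);print('T',r)
        P=np.array([ray('top',*p,10)[:2] for p in bx]);print(P.round(1),np.linalg.norm(np.diff(P,axis=0),axis=1),P.mean(0))
E
```

```text
T ((224.93588256835938, 205.86563110351562), (43.58429718017578, 26.039772033691406), 4.236394882202148)
[[494.2 340. ]
 [576.6 336.5]
 [566.2 200.1]
 [484.1 205.6]] [ 82.48958329 136.78289625  82.27578082] [530.30046495 270.55293982]
```

View pics/ct.png

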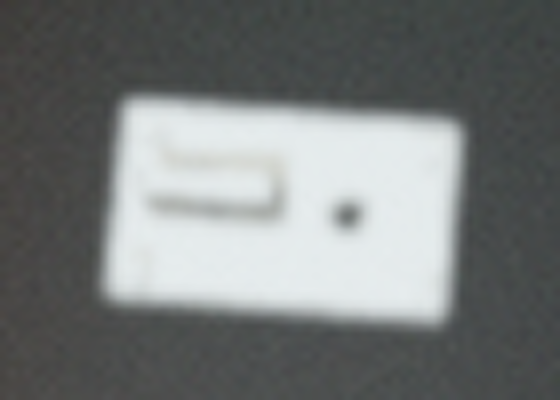

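View pics/ft.png

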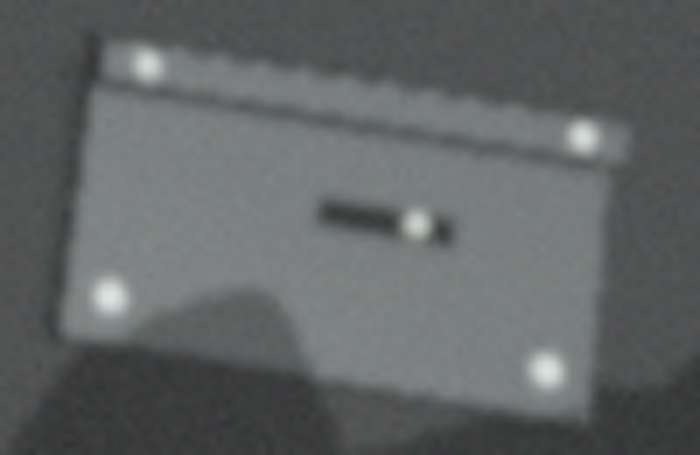

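View pics/cs.png

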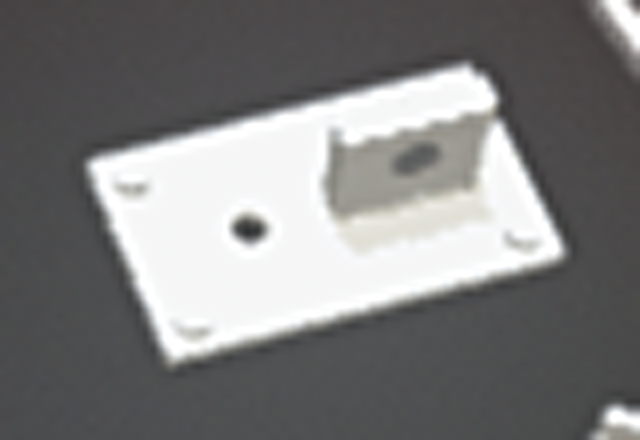

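View pics/fs.png

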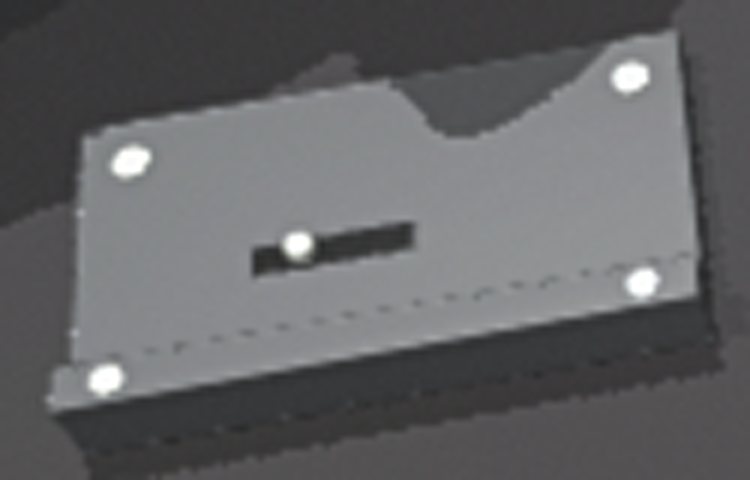

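The crops confirm the white bracket: it has the plate, four bosses, the web on the +y side, and the hole towards −y (top px (233,207)). The fixture has its fence on the world +x side, and the pin shows in the slot at raw px about top (389,212) and scene (95,250).

```bash
cat > m.py <<'E'
from h import *
def tri(a,b):
    A=[];B=[]
    for n,(u,v) in(('top',a),('scene',b)):
        c=env.calibration(n);P=np.hstack([np.array(c['R']),np.array(c['t'])[:,None]])
        x=(u-c['cx'])/c['fx'];y=(v-c['cy'])/c['fy']
        A+=[x*P[2]-P[0],y*P[2]-P[1]]
    A=np.array(A);s=np.linalg.lstsq(A[:,:3],-A[:,3],rcond=None)[0];return s
t=lambda u,v:((u+.5)/7-.5+330,(v+.5)/7-.5+180)
s=lambda u,v:((u+.5)/6-.5+45,(v+.5)/6-.5+210)
tb=lambda u,v:((u+.5)/8-.5+190,(v+.5)/8-.5+180)
sb=lambda u,v:((u+.5)/8-.5+260,(v+.5)/8-.5+170)
def show(n,a,b,z):print(n,'top',ray('top',*a,z)[:2].round(1),'scene',ray('scene',*b,z)[:2].round(1),'tri',tri(a,b).round(1))
E
python3 - <<'E'
from m import *
show('pin',t(416,224),s(298,244),29)
show('nearL',t(62,337),s(678,32),20)
show('nearR',t(588,420),s(84,135),20)
show('scr farL',t(148,66),s(642,284),38)
show('scr farR',t(583,137),s(105,380),38)
show('scr nL',t(109,297),s(630,77),20)
show('scr nR',t(546,371),s(131,160),20)
show('slotL',t(320,212),s(413,234),20)
show('slotR',t(454,233),s(253,262),20)
show('fenceTop far L',t(105,40),s(697,296),38)
show('fenceTop far R',t(630,122),s(52,410),38)
show('faceL',t(90,88),s(693,255),38)
show('faceR',t(608,165),s(75,362),38)
print('bracket')
show('hole',tb(347,215),sb(248,228),10)
show('c -y far',tb(465,120),sb(170,364),10)
show('c -y near',tb(447,325),sb(90,162),10)
show('c +y far',tb(122,97),sb(566,256),10)
show('web top -y far',tb(280,160),sb(338,140),52)
E
```

```text
pin top [ 508.6 -231.5] scene [ 507.6 -231.9] tri [ 508.4 -231.4   30. ]
nearL top [460.3 -77.3] scene [461.5 -76. ] tri [460.6 -76.7  19.1]
nearR top [ 424.2 -302.8] scene [ 424.4 -301.7] tri [ 424.3 -302.2   20.2]
scr farL top [ 577.2 -116.3] scene [ 575.5 -116.4] tri [ 576.6 -116.1   39.9]
scr farR top [ 545.4 -303.7] scene [ 543.1 -304. ] tri [ 544.8 -303.    40.6]
scr nL top [477.9 -98.5] scene [475.1 -98.9] tri [477.3 -98.4  23. ]
scr nR top [ 445.5 -286.4] scene [ 442.2 -286.5] tri [ 445.  -285.3   23.7]
slotL top [ 515.5 -192.9] scene [ 513.4 -192.2] tri [ 515.1 -192.    22.7]
slotR top [ 506.2 -251. ] scene [ 503.4 -250.3] tri [ 505.6 -249.7   23.5]
fenceTop far L top [588.9 -98. ] scene [587.6 -98.9] tri [588.4 -98.3  39.2]
fenceTop far R top [ 552.1 -324.7] scene [ 548. -323.] tri [ 551.  -322.    43.2]
faceL top [567.3 -90.5] scene [570.7 -95.9] tri [568.1 -93.9  32.1]
faceR top [ 533.  -313.5] scene [ 532. -313.] tri [ 532.7 -312.8   39.3]
bracket
hole top [528.2 245.6] scene [526.2 245.2] tri [527.6 245.   12.1]
c -y far top [566.  199.9] scene [563.3 202.2] tri [565.4 200.4  13.9]
c -y near top [485.  206.4] scene [485.  209.2] tri [485.3 207.6  11. ]
c +y far top [575.3 334.4] scene [571.7 333.1] tri [573.9 332.7  13.6]
web top -y far top [541.2 268.2] scene [531.7 268.9] tri [538.5 266.   62.3]
```

Fixture: yaw about −99.5°, origin about (505.7,−200.4). The near corners it predicts match within 2 mm. Pin: about 10 mm past mid-slot. Bracket: yaw about −94.3°, web at about (531,295). No flip is needed. I'll move above the web.

>>> play_rows:
  increments:
    - [8, 24, 0, 2, 0]
    - [15, 42, -4, 3, 0]
    - [15, 42, -4, 3, 0]
    - [15, 42, -4, 3, 0]
    - [15, 42, -4, 3, 0]
    - [15, 42, -4, 3, 0]
    - [15, 42, -4, 3, 0]
    - [15, 42, -4, 3, 0]
    - [15, 42, -4, 3, 0]
    - [15, 42, -4, 3, 0]
    - [15, 42, -4, 3, 0]
    - [15, 42, -4, 3, 0]
    - [15, 42, -4, 3, 0]
    - [15, 42, -4, 3, 0]
    - [15, 42, -4, 3, 0]
    - [15, 42, -4, 3, 0]
    - [15, 42, -4, 3, 0]
    - [15, 42, -4, 3, 0]
    - [15, 42, -4, 3, 0]
    - [8, 34, -4, 4, 0]
  newtons: 25

```text
time_s: 2.6
ee_pos: [532.2, 295.9, 151.2]
ee_rot: [-180.0, 0.0, 85.5]
force: [0.2, -0.2, 0.3]
gripper_width: 90.8
```

>>> play_rows:
  increments:
    - [0, 0, 0, 0, 0]
    - [0, 0, 0, 0, 0]

```text
time_s: 2.85
ee_pos: [531.3, 293.6, 151.5]
ee_rot: [-179.9, 0.1, 85.3]
force: [-0.1, -0.8, 0.0]
gripper_width: 91.6
```

```bash
python3 - <<'E'
from h import *
s=env.state();print(s['ee_pos'],s['ee_rot'],s['force'],s['time_s'])
save('wrist','w1.png');print(env.calibration('wrist'))
E
```

```text
[531.33923665 293.56545324 151.48455903] [-1.79939579e+02  7.09994165e-02  8.52991609e+01] [-0.09771582 -0.8063173   0.04225505] 2.85
{'fx': 282.6624418374016, 'fy': 282.6624418374016, 'cx': 254.83401099151988, 'cy': 184.06534439953623, 'hand_eye': array([[-9.42954344e-04, -9.60852659e-01, -2.77058259e-01,
         7.82294042e+01],
       [ 9.99999109e-01, -1.16780316e-03,  6.46554500e-04,
         5.83131501e-01],
       [-9.44793120e-04, -2.77057403e-01,  9.60852904e-01,
        -1.56858894e+02],
       [ 0.00000000e+00,  0.00000000e+00,  0.00000000e+00,
         1.00000000e+00]])}
```

View pics/w1.png

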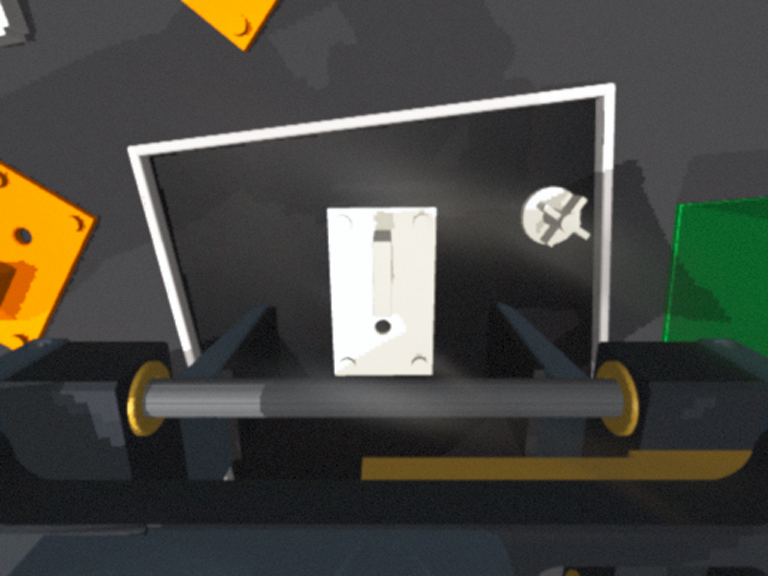

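The wrist view shows the bracket aligned between the fingers, its web at column about 382 of 768 and the hole at (382,326). I'll check these points by ray casting.

```bash
cat >> h.py <<'E'
from scipy.spatial.transform import Rotation as Ro
def wray(u,v,z,pos,rot):
    c=env.calibration('wrist');H=np.array(c['hand_eye']);R=Ro.from_euler('xyz',rot,degrees=True).as_matrix()
    d=R@H[:3,:3]@np.array([(u-c['cx'])/c['fx'],(v-c['cy'])/c['fy'],1]);o=R@H[:3,3]+pos
    return o+d*(z-o[2])/d[2]
E
python3 - <<'E'
from h import *
pos=[531.34,293.57,151.48];rot=[-179.94,.07,85.3]
for n,u,v,z in[('hole',382.5,326,10),('+yL',327.5,208.5,10),('+yR',436,208.5,10),('-yL',335,375,10),('-yR',433,376,10),('webTopFarL',373,230,52),('webTopFarR',392,230,52)]:
    print(n,wray((u+.5)/1.5-.5,(v+.5)/1.5-.5,z,pos,rot).round(1))
E
```

```text
hole [528.1 246.5  10. ]
+yL [497.1 338.   10. ]
+yR [572.7 331.7  10. ]
-yL [487.5 208.3  10. ]
-yR [564.1 201.   10. ]
webTopFarL [529.  327.5  52. ]
webTopFarR [540.5 326.5  52. ]
```

>>> play_rows:
  increments:
    - [0.7, 1, -12, 0.6, 0]
    - [0, 0, -20, 0, 0]
    - [0, 0, -20, 0, 0]
    - [0, 0, -20, 0, 0]
    - [0, 0, -16, 0, 0]
    - [0, 0, -12, 0, 0]
    - [0, 0, -8, 0, 0]
    - [0, 0, -4, 0, 0]
    - [0, 0, 0, 0, 0]
    - [0, 0, 0, 0, 0]

```text
time_s: 4.15
ee_pos: [532.9, 295.4, 40.5]
ee_rot: [179.9, -0.0, 85.9]
force: [0.1, -0.2, 0.7]
gripper_width: 90.9
```

>>> play_rows:
  increments:
    - [-0.5, -0.5, -1, 0, 0.4]
    - [0, 0, 0, 0, 0.6]
    - [0, 0, 0, 0, 0.75]
    - [0, 0, 0, 0, 0.85]
    - [0, 0, 0, 0, 1]
    - [0, 0, 0, 0, 1]
    - [0, 0, 0, 0, 1]
    - [0, 0, 0, 0, 1]
    - [0, 0, 0, 0, 1]

```text
time_s: 5.28
ee_pos: [531.9, 294.7, 38.9]
ee_rot: [-180.0, 0.0, 85.9]
force: [-0.9, -0.4, 0.3]
gripper_width: 11.9
```

>>> play_rows:
  increments:
    - [0, 0, 2, 0, 1]
    - [0, 0, 5, 0, 1]
    - [0, 0, 10, 0, 1]
    - [0, 0, 15, 0, 1]
    - [0, 0, 20, 0, 1]
    - [0, 0, 20, 0, 1]
    - [0, 0, 18, 0, 1]
    - [0, 0, 10, 0, 1]
    - [0, 0, 0, 0, 1]
    - [0, 0, 0, 0, 1]

```text
time_s: 6.52
ee_pos: [531.6, 294.5, 138.4]
ee_rot: [-179.9, 0.0, 85.9]
force: [-0.1, -0.6, -1.2]
gripper_width: 11.9
```

```bash
python3 - <<'E'
from h import *
s=env.state();print(s['ee_pos'],s['ee_rot'],s['force'],s['torque'],s['time_s'])
save('wrist','w2.png')
E
```

```text
[531.61011639 294.4525624  138.39604019] [-1.79943012e+02  4.08891346e-02  8.59144162e+01] [-0.05315252 -0.58066754 -1.23893551] [ 0.0225008  -0.09574938  0.02064162] 6.525
```

View pics/w2.png

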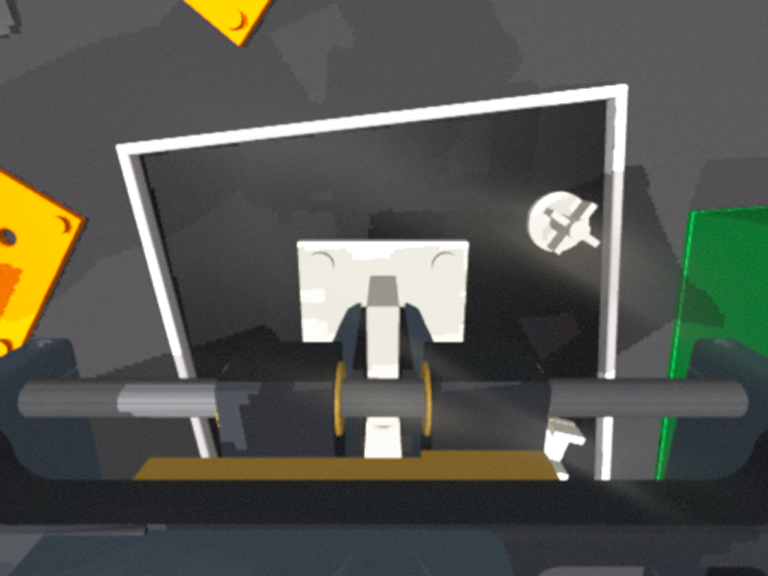

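The bracket is held level; its end edge shows at px (297,241) to (468,240). I'll check its pose in the hand.

```bash
python3 - <<'E'
from h import *
s=env.state();pos=s['ee_pos'];rot=s['ee_rot']
for z in(109.5,):
    for u,v in((297.5,241),(468,240.5)):
        p=wray((u+.5)/1.5-.5,(v+.5)/1.5-.5,z,pos,rot)
        print(p.round(1), (Ro.from_euler('xyz',rot,degrees=True).as_matrix().T@(p-pos)).round(1))
# targets
a=np.radians(-99.5);ex=np.array([np.cos(a),np.sin(a)]);ey=np.array([-ex[1],ex[0]]);O=np.array([505.7,-200.4])
for X,Y in((30-5,3),(30-4,9)): # hole at X
    print(X,Y,'tcp',(O+ex*(X-50)+ey*Y).round(1))
print(ex,ey)
E
```

```text
[497.5 338.1 109.5] [ 41.1 -37.1  28.7]
[573.1 332.8 109.5] [41.3 38.7 28.6]
25 3 tcp [ 512.8 -176.2]
26 9 tcp [ 518.5 -178.2]
[-0.16504761 -0.9862856 ] [ 0.9862856  -0.16504761]
```

>>> play_rows:
  increments:
    - [-1, -12, 0, 0, 1]
    - [-1, -25, 0, -0.4, 1]
    - [-1, -32, 0, -0.5, 1]
    - [-2, -36, 0, -0.5, 1]
    - [-2, -36, 0, -0.5, 1]
    - [-2, -36, 0, -0.5, 1]
    - [-2, -36, 0, -0.5, 1]
    - [-2, -36, 0, -0.5, 1]
    - [-2, -36, 0, -0.5, 1]
    - [-2, -36, 0, -0.5, 1]
    - [-1, -36, 0, -0.5, 1]
    - [-1, -36, -4, -0.5, 1]
    - [-1, -32, -8, 0, 1]
    - [-1, -25, -12, 0, 1]
    - [0, -14, -12, 0, 1]
    - [0, -7, -10, 0, 1]
    - [0, 0, -8, 0, 1]
    - [0, 0, -4, 0, 1]
    - [0, 0, 0, 0, 1]
    - [0, 0, 0, 0, 1]

```text
time_s: 9.07
ee_pos: [511.4, -175.9, 81.3]
ee_rot: [180.0, 0.0, 80.6]
force: [-0.1, -0.1, -1.2]
gripper_width: 11.6
```

```bash
python3 - <<'E'
from h import *
s=env.state();print(s['ee_pos'],s['ee_rot'],s['force'],s['torque'],s['time_s'])
save('wrist','w3.png');f=save('top','t3.png');g=save('scene','s3.png')
cv2.imwrite('pics/c3.png',np.vstack([cv2.resize(f[170:250,320:440],None,fx=5,fy=5,interpolation=2),cv2.resize(g[180:290,30:180],(600,440),interpolation=2)[:200*2]][:1]+[])[:,:,::-1])
cv2.imwrite('pics/d3.png',cv2.resize(g[190:290,40:180],None,fx=5,fy=5,interpolation=2)[:,:,::-1])
E
```

```text
[ 511.39773448 -175.93386238   81.30810789] [1.79956063e+02 5.90129831e-03 8.05585962e+01] [-0.08496813 -0.07889375 -1.15975945] [ 0.03103264 -0.127917    0.01421913] 9.075
```

View pics/w3.png

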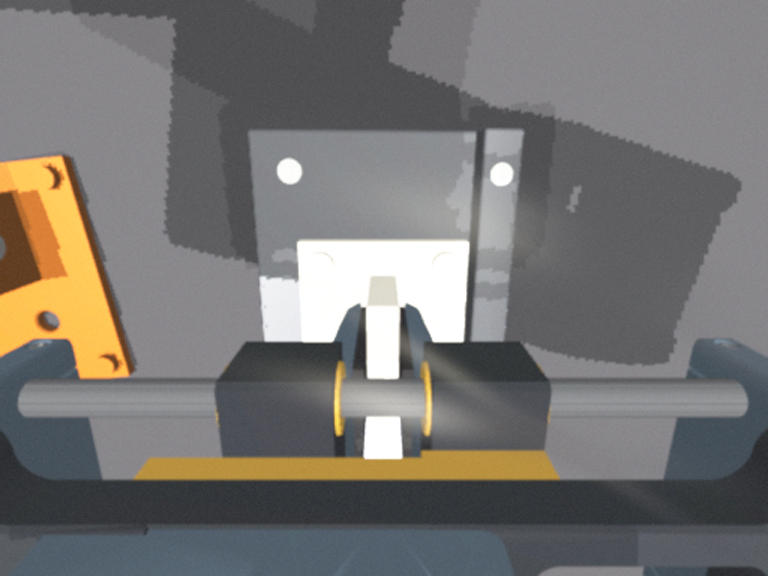

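View pics/c3.png

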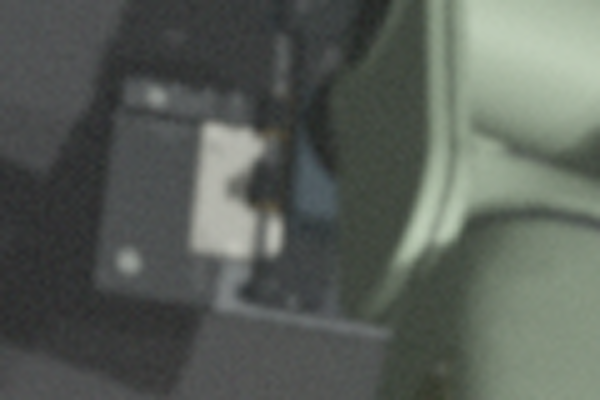

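View pics/d3.png

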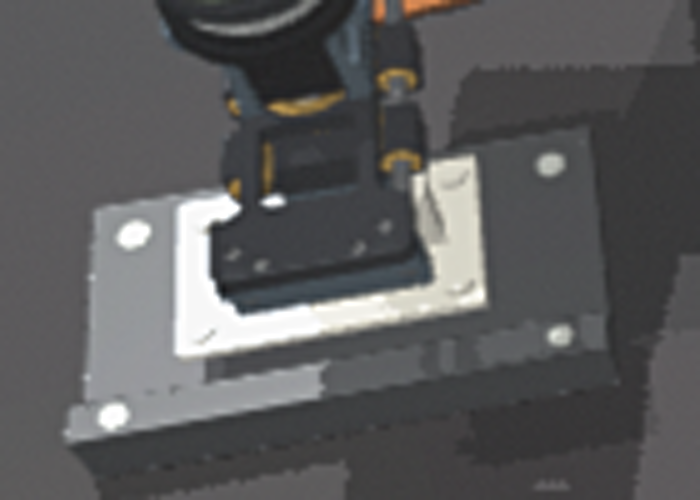

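The bracket is above the fixture, parallel to the fence, with a gap to it. I'll check the fixture frame from the wrist view.

```bash
python3 - <<'E'
from h import *
pos=np.array([511.40,-175.93,81.31]);rot=[179.956,0.006,80.56]
a=np.radians(-99.5);ex=np.array([np.cos(a),np.sin(a)]);ey=np.array([-ex[1],ex[0]]);O=np.array([505.7,-200.4])
for n,u,v,z in[('cornerL',249,130,20),('scrN',289,171,21),('scrF',501.5,174,39),('faceFar top',485,130,38),('faceFar bot',475,130,20),('face near bot',466.5,341,20),('facetop near',472,341,38),('br L',298,241,52),('br R',468.5,241,52),('br Rlow',466,341,52)]:
    p=wray((u+.5)/1.5-.5,(v+.5)/1.5-.5,z,pos,rot)[:2]; print(n,p.round(1),'fix',((p-O)@ex).round(1),((p-O)@ey).round(1))
# corresponding screws from tri
for p in((477.3,-98.4),(576.6,-116.1)):
    p=np.array(p);print((p-O)@ex,(p-O)@ey)
print((pos[:2]-O)@ex,(pos[:2]-O)@ey)
E
```

```text
cornerL [462.8 -77. ] fix -114.6 -62.6
scrN [477.9 -99.1] fix -95.3 -44.1
scrF [ 577.3 -116.4] fix -94.6 56.7
faceFar top [571.9 -96.2] fix -113.7 48.1
faceFar bot [571.4 -95.2] fix -114.6 47.4
face near bot [ 554.9 -205.9] fix -2.7 49.4
facetop near [ 555.2 -197.5] fix -11.0 48.3
br L [ 481.7 -129.4] fix -66.1 -35.4
br R [ 556.7 -141.9] fix -66.1 40.7
br Rlow [ 550.2 -190.1] fix -17.5 42.2
-95.91377935035436 -44.84536688144647
-94.84575146511068 56.01413597493461
-25.075180023021915 1.5831130133514248
```

>>> play_rows:
  increments:
    - [0, 0, -3, 0, 1]
    - [0, 0, -5, 0, 1]
    - [0, 0, -4, 0, 1]
    - [0, 0, -2, 0, 1]
    - [1, -0.2, -0.5, 0, 1]
    - [1, -0.2, 0, 0, 1]
    - [1, -0.1, 0, 0, 1]
    - [1, -0.1, 0, 0, 1]
    - [0, 0, 0, 0, 1]
    - [0, 0, 0, 0, 1]

```text
time_s: 10.48
ee_pos: [515.0, -176.9, 66.5]
ee_rot: [180.0, -0.0, 80.5]
force: [-0.2, -0.2, -2.6]
gripper_width: 12.0
```

>>> play_rows:
  increments:
    - [0, 0, -0.4, 0, 1]
    - [0, 0, -0.4, 0, 1]
    - [0, 0, -0.2, 0, 1]
    - [0, 0, 0, 0, 1]

```text
time_s: 10.98
ee_pos: [515.0, -176.9, 65.5]
ee_rot: [180.0, -0.0, 80.5]
force: [-0.5, -0.3, -1.2]
gripper_width: 11.8
```

>>> play_rows:
  increments:
    - [0, 0, -0.4, 0, 1]
    - [0, 0, -0.3, 0, 1]
    - [0, 0, 0, 0, 1]

```text
time_s: 11.35
ee_pos: [515.0, -176.9, 64.7]
ee_rot: [-180.0, -0.0, 80.5]
force: [-0.2, 0.7, -1.5]
gripper_width: 11.8
```

>>> play_rows:
  increments:
    - [0, 0, -0.3, 0, 1]
    - [0, 0, -0.3, 0, 1]
    - [0, 0, 0, 0, 1]

```text
time_s: 11.72
ee_pos: [515.0, -176.9, 64.1]
ee_rot: [180.0, -0.0, 80.5]
force: [-0.1, 1.1, -1.5]
gripper_width: 11.8
```

>>> play_rows:
  increments:
    - [0, 0, -0.3, 0, 1]
    - [0, 0, 0, 0, 1]

```text
time_s: 11.98
ee_pos: [515.1, -176.9, 63.9]
ee_rot: [180.0, -0.0, 80.5]
force: [0.3, -0.5, -0.9]
gripper_width: 12.2
```

>>> play_rows:
  increments:
    - [0, 0, -0.3, 0, 1]
    - [0.4, -0.1, 0, 0, 1]
    - [0.4, -0.1, 0, 0, 1]
    - [0, 0, 0, 0, 1]

```text
time_s: 12.48
ee_pos: [515.4, -176.9, 63.7]
ee_rot: [-179.9, -0.0, 80.5]
force: [-3.4, 1.1, 4.3]
gripper_width: 12.1
```

>>> play_rows:
  increments:
    - [0, 0, -0.3, 0, 1]
    - [0.4, -0.1, 0, 0, 1]
    - [0, 0, 0, 0, 1]

```text
time_s: 12.85
ee_pos: [515.5, -177.0, 63.5]
ee_rot: [-179.9, -0.0, 80.5]
force: [-4.3, 1.5, 5.9]
gripper_width: 11.5
```

>>> play_rows:
  increments:
    - [0.4, -0.1, 0, 0, 1]
    - [0, 0, 0, 0, 1]

```text
time_s: 13.1
ee_pos: [515.7, -177.0, 63.5]
ee_rot: [-179.9, -0.0, 80.5]
force: [-4.2, 1.4, 5.4]
gripper_width: 11.7
```

>>> play_rows:
  increments:
    - [0, 0, 0.3, 0, 1]
    - [0, 0, 0, 0, 1]
    - [0, 0, 0, 0, 1]

```text
time_s: 13.48
ee_pos: [516.6, -177.3, 63.6]
ee_rot: [-180.0, 0.0, 80.5]
force: [-3.2, 1.7, 4.3]
gripper_width: 11.9
```

>>> play_rows:
  increments:
    - [0, 0, 0.2, 0, 1]
    - [0, 0, 0.1, 0, 1]
    - [0, 0, 0, 0, 1]

```text
time_s: 13.85
ee_pos: [516.8, -177.4, 63.7]
ee_rot: [180.0, 0.0, 80.5]
force: [-1.9, 0.5, 1.5]
gripper_width: 11.8
```

>>> play_rows:
  increments:
    - [0.3, -0.1, 0, 0, 1]
    - [0, 0, 0, 0, 1]

```text
time_s: 14.1
ee_pos: [517.1, -177.5, 63.8]
ee_rot: [180.0, 0.0, 80.5]
force: [-2.1, 0.8, 1.2]
gripper_width: 12.1
```

>>> play_rows:
  increments:
    - [0.3, 0, 0, 0, 1]
    - [0, 0, 0, 0, 1]

```text
time_s: 14.35
ee_pos: [517.5, -177.5, 63.8]
ee_rot: [180.0, 0.0, 80.5]
force: [-1.0, -0.7, 0.2]
gripper_width: 11.8
```

>>> play_rows:
  increments:
    - [0.3, -0.1, 0, 0, 1]
    - [0, 0, 0, 0, 1]

```text
time_s: 14.6
ee_pos: [517.7, -177.5, 63.8]
ee_rot: [180.0, -0.0, 80.5]
force: [-1.8, -0.5, -0.1]
gripper_width: 11.7
```

>>> play_rows:
  increments:
    - [0.3, -0.1, 0, 0, 1]
    - [0, 0, 0, 0, 1]

```text
time_s: 14.85
ee_pos: [517.9, -177.6, 63.8]
ee_rot: [180.0, -0.0, 80.5]
force: [-1.2, 0.6, 0.7]
gripper_width: 11.9
```

>>> play_rows:
  increments:
    - [0.4, -0.1, 0, 0, 1]
    - [0, 0, 0, 0, 1]

```text
time_s: 15.1
ee_pos: [518.0, -177.6, 63.8]
ee_rot: [-180.0, -0.0, 80.5]
force: [-2.3, -0.3, 0.1]
gripper_width: 11.7
```

>>> play_rows:
  increments:
    - [0.4, -0.1, 0, 0, 1]
    - [0, 0, 0, 0, 1]

```text
time_s: 15.35
ee_pos: [518.1, -177.6, 63.8]
ee_rot: [-179.9, -0.0, 80.5]
force: [-3.4, 1.7, 2.0]
gripper_width: 11.7
```

>>> play_rows:
  increments:
    - [0.4, -0.1, 0, 0, 1]
    - [0, 0, 0, 0, 1]

```text
time_s: 15.6
ee_pos: [518.2, -177.6, 63.7]
ee_rot: [-179.9, -0.0, 80.5]
force: [-5.0, 1.4, 2.7]
gripper_width: 11.9
```

Fence contact: about 4–5 N, and x has stopped advancing. I'll ease off slightly and nudge along the fence.

>>> play_rows:
  increments:
    - [-0.4, 0, 0, 0, 1]
    - [-0.1, -0.5, 0, 0, 1]
    - [-0.1, -0.5, 0, 0, 1]
    - [0, 0, 0, 0, 1]

```text
time_s: 16.1
ee_pos: [518.2, -177.9, 63.8]
ee_rot: [-179.9, -0.1, 80.5]
force: [-3.9, 5.1, 3.4]
gripper_width: 12.2
```

>>> play_rows:
  increments:
    - [-0.1, -0.5, 0, 0, 1]
    - [-0.1, -0.5, 0, 0, 1]
    - [0, 0, 0, 0, 1]

```text
time_s: 16.48
ee_pos: [518.0, -178.7, 63.8]
ee_rot: [-179.9, -0.1, 80.5]
force: [-3.0, 6.0, 2.1]
gripper_width: 11.8
```

>>> play_rows:
  increments:
    - [-0.1, -0.5, 0, 0, 1]
    - [0, 0, 0, 0, 1]

```text
time_s: 16.73
ee_pos: [517.9, -179.2, 63.7]
ee_rot: [-179.9, -0.1, 80.5]
force: [-3.7, 5.9, 3.4]
gripper_width: 11.9
```

```bash
python3 - <<'E'
from h import *
s=env.state();print(s['ee_pos'],s['ee_rot'],s['force'],s['torque'],s['time_s'])
E
```

```text
[ 517.92852583 -179.22637387   63.74449279] [-1.79946973e+02 -1.21209929e-01  8.04648559e+01] [-3.68214773  5.85757772  3.36635508] [ 0.86823535  0.72442147 -0.25630138] 16.725
```

>>> play_rows:
  increments:
    - [-0.2, 0, 0.2, 0, 1]
    - [0, 0, 0, 0, 1]

```text
time_s: 16.98
ee_pos: [517.8, -179.4, 63.8]
ee_rot: [-180.0, -0.1, 80.5]
force: [-2.5, 3.4, 0.5]
gripper_width: 11.7
```

>>> play_rows:
  increments:
    - [-0.1, -0.5, 0, 0, 1]
    - [0, 0, 0, 0, 1]

```text
time_s: 17.23
ee_pos: [517.6, -180.4, 63.7]
ee_rot: [-180.0, -0.1, 80.5]
force: [-2.3, 3.7, -0.9]
gripper_width: 12.0
```

>>> play_rows:
  increments:
    - [-0.1, -0.5, 0, 0, 1]
    - [0, 0, 0, 0, 1]

```text
time_s: 17.48
ee_pos: [517.4, -181.3, 63.7]
ee_rot: [-180.0, -0.0, 80.5]
force: [-2.9, 3.9, -2.9]
gripper_width: 12.0
```

>>> play_rows:
  increments:
    - [0, 0, 0, 0, 1]
    - [0, 0, 0, 0, 1]

```text
time_s: 17.73
ee_pos: [517.5, -181.4, 63.8]
ee_rot: [-180.0, -0.0, 80.5]
force: [-2.9, 1.9, -2.5]
gripper_width: 11.4
```

>>> play_rows:
  increments:
    - [0, -0.4, 0, 0, 1]
    - [0, 0, 0, 0, 1]

```text
time_s: 17.98
ee_pos: [517.4, -181.6, 64.0]
ee_rot: [-180.0, -0.0, 80.5]
force: [-3.3, 2.1, -1.7]
gripper_width: 11.9
```

The pin's support has gone, so I'll probe downward gently.

>>> play_rows:
  increments:
    - [0, 0, -0.4, 0, 1]
    - [0, 0, 0, 0, 1]

```text
time_s: 18.23
ee_pos: [517.5, -181.7, 63.8]
ee_rot: [-180.0, -0.0, 80.5]
force: [-4.8, 2.5, 0.1]
gripper_width: 12.1
```

>>> play_rows:
  increments:
    - [0, 0, -0.4, 0, 1]
    - [0, 0, 0, 0, 1]

```text
time_s: 18.48
ee_pos: [517.5, -181.8, 63.6]
ee_rot: [-180.0, 0.0, 80.5]
force: [-4.8, 2.8, -0.2]
gripper_width: 11.9
```

>>> play_rows:
  increments:
    - [-0.3, 0, 0, 0, 1]
    - [0, 0, -0.3, 0, 1]
    - [0, 0, 0, 0, 1]

```text
time_s: 18.85
ee_pos: [517.4, -181.9, 63.3]
ee_rot: [180.0, 0.0, 80.5]
force: [-5.0, 2.9, -0.0]
gripper_width: 11.9
```

>>> play_rows:
  increments:
    - [0, 0, -0.4, 0, 1]
    - [0, 0, 0, 0, 1]

```text
time_s: 19.1
ee_pos: [517.4, -182.0, 63.0]
ee_rot: [180.0, 0.0, 80.5]
force: [-4.9, 2.7, 0.7]
gripper_width: 11.8
```

>>> play_rows:
  increments:
    - [-0.4, 0.2, 0, 0, 1]
    - [0, 0, -0.3, 0, 1]
    - [0, 0, 0, 0, 1]

```text
time_s: 19.48
ee_pos: [517.3, -182.0, 62.6]
ee_rot: [179.9, 0.0, 80.5]
force: [-4.3, 0.6, 0.9]
gripper_width: 11.9
```

>>> play_rows:
  increments:
    - [0, 0, -0.4, 0, 1]
    - [0, 0, -0.3, 0, 1]
    - [0, 0, 0, 0, 1]

```text
time_s: 19.85
ee_pos: [517.3, -181.9, 61.6]
ee_rot: [180.0, 0.0, 80.5]
force: [-3.4, -0.2, -0.4]
gripper_width: 11.7
```

The underside is now about 2.3 mm below the pin top with no vertical support: the hole is over the pin. I'll keep lowering gently.

>>> play_rows:
  increments:
    - [-0.2, 0, -0.4, 0, 1]
    - [0, 0, -0.4, 0, 1]
    - [0, 0, -0.4, 0, 1]
    - [0, 0, -0.4, 0, 1]
    - [0, 0, 0, 0, 1]

```text
time_s: 20.48
ee_pos: [517.2, -181.8, 60.0]
ee_rot: [179.9, 0.0, 80.5]
force: [-2.7, -1.3, -0.1]
gripper_width: 11.7
```

>>> play_rows:
  increments:
    - [0, 0, -0.4, 0, 1]
    - [0, 0, -0.4, 0, 1]
    - [0, 0, -0.4, 0, 1]
    - [0, 0, -0.4, 0, 1]
    - [0, 0, 0, 0, 1]

```text
time_s: 21.1
ee_pos: [517.1, -181.8, 58.4]
ee_rot: [180.0, 0.0, 80.5]
force: [-1.9, -1.2, -1.4]
gripper_width: 11.8
```

>>> play_rows:
  increments:
    - [0, 0, -0.4, 0, 1]
    - [0, 0, -0.4, 0, 1]
    - [0, 0, -0.4, 0, 1]
    - [0, 0, -0.4, 0, 1]
    - [0, 0, -0.4, 0, 1]
    - [0, 0, 0, 0, 1]

```text
time_s: 21.85
ee_pos: [516.9, -181.6, 56.3]
ee_rot: [180.0, 0.0, 80.5]
force: [-1.0, -2.3, -1.6]
gripper_width: 11.7
```

>>> play_rows:
  increments:
    - [0, 0, -0.3, 0, 1]
    - [0, 0, -0.3, 0, 1]
    - [0, 0, 0, 0, 1]

```text
time_s: 22.22
ee_pos: [516.9, -181.6, 55.8]
ee_rot: [180.0, 0.0, 80.5]
force: [-0.6, -3.3, -0.8]
gripper_width: 11.9
```

>>> play_rows:
  increments:
    - [0, 0, -0.3, 0, 1]
    - [0, 0, -0.2, 0, 1]
    - [0, 0, 0, 0, 1]

```text
time_s: 22.6
ee_pos: [516.9, -181.6, 55.3]
ee_rot: [180.0, 0.0, 80.5]
force: [-1.3, -1.7, -0.6]
gripper_width: 11.9
```

>>> play_rows:
  increments:
    - [0.2, -0.3, -0.2, 0, 1]
    - [0, 0, -0.2, 0, 1]
    - [0, 0, 0, 0, 1]

```text
time_s: 22.98
ee_pos: [517.0, -181.7, 54.9]
ee_rot: [-180.0, -0.0, 80.5]
force: [-2.0, -1.2, 0.6]
gripper_width: 11.5
```

>>> play_rows:
  increments:
    - [0.1, 0, -0.3, 0, 1]
    - [0, 0, 0, 0, 1]

```text
time_s: 23.22
ee_pos: [516.9, -181.7, 54.9]
ee_rot: [-180.0, -0.0, 80.5]
force: [-3.7, 0.0, 5.5]
gripper_width: 11.6
```

>>> play_rows:
  increments:
    - [0, 0, -0.3, 0, 1]
    - [0, 0, 0, 0, 1]

```text
time_s: 23.48
ee_pos: [517.0, -181.7, 54.9]
ee_rot: [-180.0, -0.0, 80.5]
force: [-3.1, -0.8, 7.8]
gripper_width: 12.3
```

Seated at z = 54.9, which matches an underside at 20 mm. I'll ease the pressure and confirm contact with the fence.

>>> play_rows:
  increments:
    - [0, 0, 0.5, 0, 1]
    - [0, 0, 0, 0, 1]

```text
time_s: 23.72
ee_pos: [517.0, -181.7, 54.9]
ee_rot: [-180.0, -0.0, 80.5]
force: [-3.5, -1.5, 6.0]
gripper_width: 11.9
```

>>> play_rows:
  increments:
    - [0.3, 0, 0, 0, 1]
    - [0, 0, 0, 0, 1]

```text
time_s: 23.98
ee_pos: [516.9, -181.7, 54.9]
ee_rot: [-179.9, -0.0, 80.5]
force: [-4.4, -0.9, 6.1]
gripper_width: 11.5
```

>>> play_rows:
  increments:
    - [0.3, -0.1, 0, 0, 1]
    - [0, 0, 0, 0, 1]

```text
time_s: 24.22
ee_pos: [517.0, -181.7, 54.9]
ee_rot: [-179.9, -0.0, 80.5]
force: [-4.7, -0.1, 7.3]
gripper_width: 11.9
```

>>> play_rows:
  increments:
    - [0, 0, 0.4, 0, 1]
    - [0, 0, 0, 0, 1]
    - [0, 0, 0, 0, 1]

```text
time_s: 24.6
ee_pos: [517.0, -181.7, 55.0]
ee_rot: [-179.9, -0.0, 80.5]
force: [-4.2, 0.4, 4.8]
gripper_width: 12.2
```

>>> play_rows:
  increments:
    - [0, 0, 0.2, 0, 1]
    - [0, 0, 0, 0, 1]

```text
time_s: 24.85
ee_pos: [517.1, -181.8, 55.0]
ee_rot: [-179.9, -0.0, 80.5]
force: [-6.0, -0.1, 2.5]
gripper_width: 12.1
```

>>> play_rows:
  increments:
    - [-0.5, 0, 0, 0, 1]
    - [0, 0, 0, 0, 1]
    - [0, 0, 0, 0, 1]

```text
time_s: 25.22
ee_pos: [517.2, -181.9, 55.0]
ee_rot: [-180.0, -0.0, 80.5]
force: [-2.5, 0.8, -1.3]
gripper_width: 12.3
```

```bash
python3 - <<'E'
from h import *
s=env.state();print(s['ee_pos'],s['ee_rot'],s['force'],s['torque'],s['time_s'])
f=save('wrist','w4.png');g=save('scene','s4.png')
cv2.imwrite('pics/d4.png',cv2.resize(g[190:290,40:180],None,fx=5,fy=5,interpolation=2)[:,:,::-1])
E
```

```text
[ 517.22171498 -181.9025789    54.98372642] [-1.79985804e+02 -1.36634628e-02  8.05033728e+01] [-2.4900543   0.76702543 -1.29364868] [-0.07814349  0.5216998  -0.12929489] 25.225
```

View pics/d4.png

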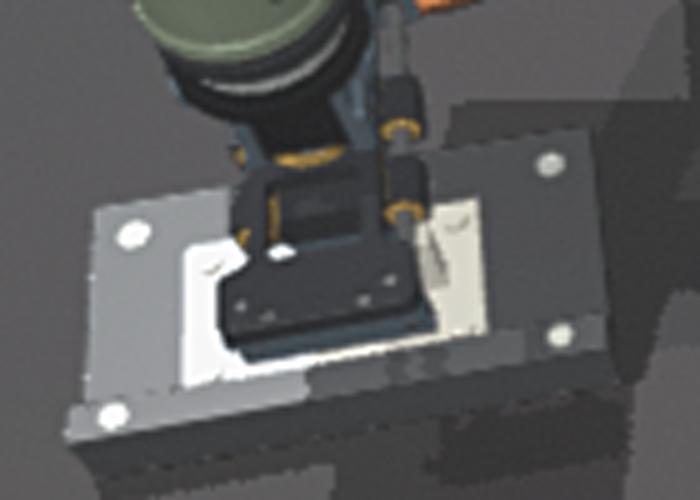

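View pics/w4.png

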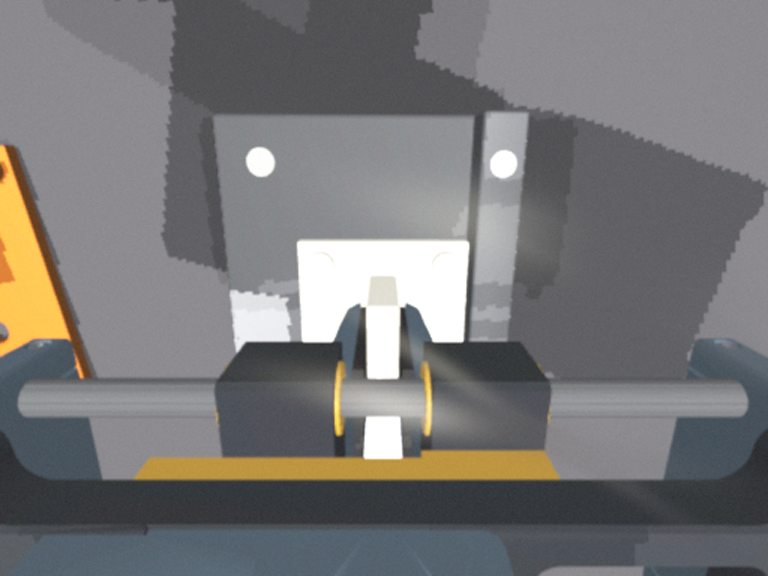

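Both views show the bracket's long edge against the fence and the plate seated. Next I'll release, opening only partway, and rise.

>>> play_rows:
  increments:
    - [0, 0, -0.2, 0, 1]
    - [0, 0, 0, 0, 1]
    - [0, 0, 0, 0, 0.82]
    - [0, 0, 0, 0, 0.75]
    - [0, 0, 0, 0, 0.7]
    - [0, 0, 0, 0, 0.65]
    - [0, 0, 0, 0, 0.65]
    - [0, 0, 0, 0, 0.65]

```text
time_s: 26.32
ee_pos: [517.3, -182.0, 55.2]
ee_rot: [180.0, -0.0, 80.5]
force: [-0.4, -0.4, 0.9]
gripper_width: 31.9
```

>>> play_rows:
  increments:
    - [0, 0, 3, 0, 0.65]
    - [0, 0, 6, 0, 0.65]
    - [0, 0, 12, 0, 0.65]
    - [0, 0, 20, 0, 0.65]
    - [0, 0, 25, 0, 0.65]
    - [0, 0, 25, 0, 0.65]
    - [-10, 5, 25, 0, 0.65]
    - [-30, 20, 20, 0, 0.65]
    - [-30, 30, 10, 0, 0.65]
    - [-30, 40, 0, 0, 0.65]
    - [-20, 40, 0, 0, 0.65]
    - [-10, 40, 0, 0, 0.65]
    - [0, 40, 0, 0, 0.65]
    - [0, 30, 0, 0, 0.65]
    - [0, 15, 0, 0, 0.65]
    - [0, 0, 0, 0, 0.65]

```text
time_s: 28.32
ee_pos: [387.3, 78.6, 201.9]
ee_rot: [179.9, -0.0, 80.6]
force: [0.6, -0.4, 0.0]
gripper_width: 32.1
```

```bash
python3 - <<'E'
from h import *
s=env.state();print(s['ee_pos'],s['force'],s['time_s'])
f=save('top','t5.png');g=save('scene','s5.png')
a=cv2.resize(g[190:290,40:180],None,fx=5,fy=5,interpolation=2)
b=cv2.resize(f[175:250,325:430],None,fx=6,fy=6,interpolation=2)
cv2.imwrite('pics/d5.png',a[:,:,::-1]);cv2.imwrite('pics/e5.png',b[:,:,::-1])
E
```

```text
[387.26755085  78.64022688 201.88658024] [ 0.56786025 -0.38570377  0.0095967 ] 28.325
```

View pics/d5.png

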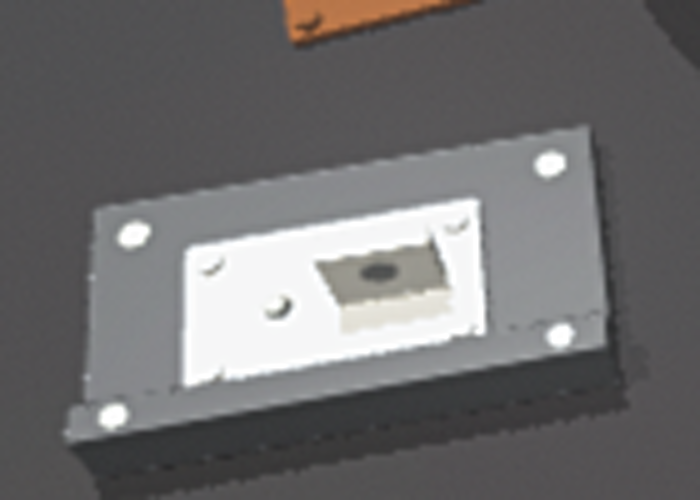

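View pics/e5.png

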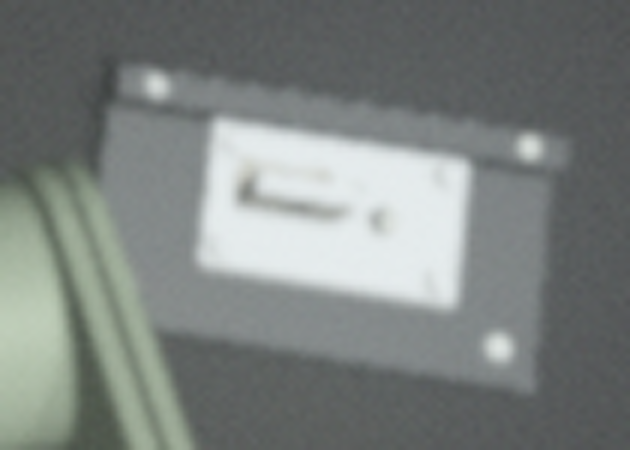

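View pics/s5.png

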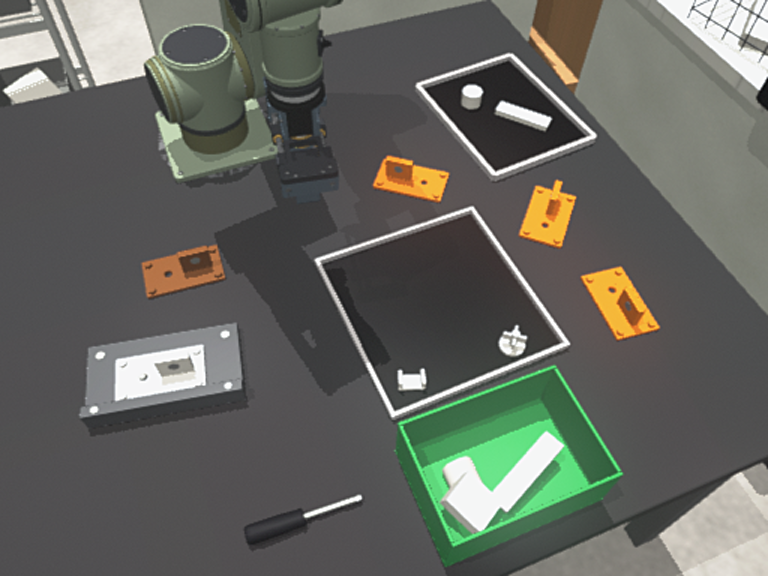

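The crops show the pin standing in the hole (scene crop (277,306)), the long edge along the fence with no visible gap, and the plate flat. In the full view nothing else has moved and the arm is clear.

```bash
python3 -c "
from workcell import env
env.job_done();print(env.state()['time_s'])"
```

```text
the job is handed in; nothing more can be done
the job is handed in; nothing more can be done
```

The white bracket is in the fixture, with its long edge along the fence, its hole over the pin and the plate lying flat. I let go of it and handed the job in at about 28.4 s of the 51 s allowed.

- **How it went:** I gripped the bracket by its web and laid it on the pin top. I eased it against the fence and nudged it about 4 mm along until the pin stopped supporting it. Then I lowered it until it stopped.
- **Seating check:** the tool stopped at z = 54.9 mm, which puts the underside at the fixture's 20 mm top.
- **Picture check:** after release, the pin stands in the hole, there is no visible gap at the fence, and the rotor, clip, scraper and orange parts look unmoved. I judged the fence gap and flatness by eye and did not measure them after release.
- **Forces:** the highest forces I read were about 9 N upward on the bracket (7.8 N net of its weight) and about 6 N sideways, under the 16 N limit. They were only read at the end of each move.
- **Disagreement:** nudging along the fence first took about 6 N, more than the stated 1 to 2 N. It fell to about 2–4 N once I eased the pressure on the pin and fence.

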